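# Load a slotted weight on the glue press and turn its slot across

### The job

Add the loose slotted steel weight to the stem of the glue press: slide it in sideways along the stem's flats, under its head, settle it down over the stem's round part until it lies flat on the two weights already there, then turn it so that its slot points crosswise to the flats, a quarter turn from the slots below, and let go. Feel your way gently, never bearing on the press or its weights with more than about 30 N, and leave the plain ring, jar and brush where they are.

Things in the scene. Friction and masses are not known exactly. Their poses are not given: they have to be found in the camera images.
- disc: loose slotted weight: bare steel disc 60 mm across (59 at right angles to the slot), 14 mm thick, 0.2 to 0.4 kg, flat on the table at the start. Keyhole: an 11 mm wide slot runs from the rim to a round 18 mm hole at the centre; the slot's last 6 mm flare to 18 mm at the rim. Origin: centre of its underside, z up; x points from the centre out through the slot.
- slot_mouth (a point): middle of the slot's open mouth at the rim of the loose weight, 30 mm from its centre along its x, 7 mm above its underside.
- press: glue press, fixed, at varying place and yaw: plywood base 210 (x) by 150 (y) by 18 mm, relief panel 180 by 130 mm on it up to 30 mm. Origin: centre of the base's underside, z up. On the panel a round steel foot (90 mm across, top at 36 mm) carries the rigid upright stem. Foot and stem are clamped down 6 to 38 mm from the centre towards the press's +x: how far is not measured, see or feel it.
- stem_shoulder (a point): where the top of the stem's round part would be if the stem stood in the centre: over the press's origin, 76 mm up (the real stem stands 6 to 38 mm from there towards the press's +x, 0 along y). The round part is 15 mm in diameter from 36 to 74 mm, tapering to 13 mm at 76 mm. A weight whose hole is down over it can be turned freely but not pulled off sideways.
- stem_neck (a point): likewise the middle of the neck of a centred stem, 92 mm above the press's origin. The neck runs from 76 to 108 mm and has two flats: in plan 12.6 mm long along the press's x, 8 mm thick along its y. A weight's slot passes it only when lying along the press's x, from either side, within some 14 degrees.
- stem_head (a point): likewise the top of the round head of a centred stem, 116 mm above the press's origin. The head is 24 mm in diameter, from 108 to 116 mm, too wide for a weight to be dropped over.
- lower_weight (a joint): lower weight on the stem, lying on the foot: steel disc 80 mm across, 16 mm thick (36 to 52 mm above the press's origin), same keyhole slot. Turns stiffly on the stem up to 0.32 rad; value: direction of its slot in rad, counterclockwise seen from above, from the press's +x.
- upper_weight (a joint): second weight on the stem, lying on the lower: steel disc 72 mm across, 16 mm thick (52 to 68 mm above the press's origin; the loose weight is to lie on its top), same keyhole slot. Turns stiffly up to 0.32 rad; value: direction of its slot in rad, counterclockwise seen from above, from the press's -x.
- ring: bystander: plain steel ring with no slot, 60 mm across, 24 mm hole, 14 mm thick, flat on the table. Origin: centre of its underside.
- jar: bystander: jar of glue with a white lid, 60 mm across, 75 mm high, standing on the table. Origin: centre of its underside.
- brush: bystander: brush lying on the table, its length along its x.

How it is judged (in metres and radians):
On the way:
1. the loose weight is on the stem, below its head, with its slot still along the flats (within 25 degrees) (x of disc in the frame of press between 0.002 and 0.042 m and y of disc in the frame of press between -0.005 and 0.005 m and z of disc in the frame of press below 0.095 m and angle between the x axis of disc and the x axis of press, either way round below 0.45 rad), for 0.1 s.
At the end, for the whole second after the job is handed in: The loose weight lies flat on the upper one, down over the stem's round part (underside 65 to 70 mm above the press's origin, centre 2 to 42 mm ahead of it and within 5 mm to either side, tilt under 3 degrees), its slot across the flats to within about 35 degrees; released and at rest (x of disc in the frame of press between 0.002 and 0.042 m and y of disc in the frame of press between -0.005 and 0.005 m and z of disc in the frame of press between 0.065 and 0.07 m and angle between disc's own z axis and vertical below 0.06 rad and (y of slot_mouth in the frame of press above 0.0245 m or y of slot_mouth in the frame of press below -0.0245 m) and linear speed of disc below 0.02 m/s and angular speed of disc below 0.1 rad/s); the robot touches nothing.
It fails at once if the loose weight bears or knocks on the press, its stem or its weights with more than 30 N (contact force between disc and press above 30 N).
It fails at once if the robot bears or knocks on the press, its stem or its weights with more than 30 N (contact force between any of the arm, the fingers and press above 30 N).
It fails at once if the plain ring, the jar or the brush is moved by more than 15 mm (distance of any of ring, jar, brush from where it was at the start of the episode above 0.015 m).
It also fails if it takes over 58 s, if anything falls off the work surface, if the arm or the gripper's body presses on something with over 40 N, if the wrist force passes 120 N, or if a joint passes its speed limit or range.

### The arm

A 6-joint arm with a two-finger parallel gripper is mounted at the origin on the work surface. World frame = base frame: x ahead of the robot, y to its left, z up, the work surface at z = 0. Lengths are in mm, angles in degrees, forces in N, time in s.
With the tool pointing down it reaches from about 350 to 850 mm from the base axis. Payload 8.1 kg.
Tool frame: the origin (TCP) lies midway between the tips of the shut fingers; the grasp point (between the pads) lies 19 mm behind it; z points along the fingers, y is the direction in which the jaws open and shut (so a half turn about z gives the same grasp; the last joint's range is limited). The gripper opens to 85 mm and grips with 20 to 120 N. Pads are 22 mm wide; open, the fingers measure 114 mm over their backs; the gripper's body (76 mm by 85 mm) begins 54 mm behind the grasp point. The pads swing forward as they close: fully open they stand 13 mm farther back than shut.
Start: joints at [-78.06, 7.471, 85.268, -0, 87.261, -4.893], TCP at [173.775, -574.289, 231.292] pointing down, gripper open.
Joint ranges: [-169.43, 169.43], [-51.17, 129.36], [1.28, 143.12], [-76.62, 256.62], [0, 156.53], [-152.29, 152.29]. Speed limits (degrees/s): [136.94, 136.94, 159.86, 180, 180, 180].

### API

Orientations are given as [roll, pitch, yaw] about the fixed x, y, z axes, in that order (R = Rz(yaw) Ry(pitch) Rx(roll)).
In Python, from bench import telemetry, snapshot, camera_params, job gives the robot as it stands. The module is installed in compiled form; this text tells all that it offers.
- The arm moves only by the shell command python3 -m jog 'ROWS' [FORCE]. ROWS is JSON, a list that holds one entry, the list of rows, each a list of 7 numbers: the shift along the tool's x, y, z in units of 50 mm (1.0 is 50 mm), then the turn, a rotation vector about the tool's x, y, z in units of 2 pi rad (1.0 is 2 pi rad), then the opening, from 0 (shut) to 1 (fully open). In form: [[[dx, dy, dz, rx, ry, rz, claw], ...]]. A call has 1 to 12 rows; each row shifts and turns the commanded pose from where the row before left it, along the tool's axes as they then stand; what a row does not reach is not made up. A row lasts 1/8 s, in which the tool goes at most 62.5 mm and 10.7 degrees, less where a joint would pass 70% of its speed; a pose out of reach is approached as far as the arm can. A call with a number of a shift or a turn outside -1 to 1 is refused whole. A call with a gripper value outside its range is refused whole. The fingers move at their own pace and stop on an object; FORCE is the grip in N (left out, the last holds). Time passes only in rows, so rows that do not move let the fingers close. It gives the time, the measured TCP pose, the force and the opening at its end, in the units of the state.
- telemetry.sense(): the state, without advancing time (a new reading comes with each control period).
- snapshot(name): name is "scene" or "top" or "wrist"; returns (picture, depth): 400x640x3 uint8, red, green, blue; 400x640 float32, mm along the optical axis (not along the pixel's ray), 0 where there is no reading.
- camera_params(name): a dict with "K" (3x3 intrinsics, pixels), "D" ([k1, k2, p1, p2, k3] as OpenCV has them; the pictures are not rectified), "extrinsics" (4x4, takes a point from camera to world coordinates). Camera axes: x right, y down, z forward; pixel columns grow to the right and rows downward; lengths in mm; the calibration is good to about 2 mm. A picture is of the moment at which its call begins: read the wrist's pose just before it. camera_params takes no time and is no camera call; for the wrist camera it gives the pose at the moment of the call.
- job.hand_in(): hands the job in, once; it reports no verdict.
The state is a dict: "time": time; "joint_pos": joint angles; "qd": joint speeds; "joint_efforts": joint torques, N m; "tool_pos": TCP position; "tcp_rot": TCP orientation; "ft_force": force on the tool from outside, world axes, zero at the start; "wrist_torque": the same for the moment, N m; "finger_gap": finger opening in mm.
Only numpy, scipy, OpenCV 4.12 (cv2) and the standard library are available. Lean on these libraries where they do the work, as an engineer would, in place of code of your own. Each camera call takes 0.05 s, during which the arm holds its last target. There are 200 camera calls.

## Working session

There is one attempt and no reset: what is moved stays moved. The work goes in short steps, Python scripts to look and compute and a shell command to move; the robot and the scene stay as the last step left them, time stands still between calls to the robot, and variables do not carry over. Pictures are saved under pics/ and viewed, about 8 in all and at most 12, crops included, and the job is handed in when it is done.

```bash
mkdir -p pics; python3 - <<'E'
from bench import telemetry, snapshot, camera_params
import cv2,numpy as np
print(telemetry.sense())
for n in ["top","scene"]:
    p,d=snapshot(n); np.savez(n+"0.npz",p=p,d=d)
    cv2.imwrite(f"pics/{n}0.png",p[:,:,::-1])
    c=camera_params(n); print(n,np.round(c["K"],1).tolist(),c["D"],np.round(c["extrinsics"],3).tolist())
E
```

```text
{'time': 0.0, 'joint_pos': array([-7.80583568e+01,  7.51587902e+00,  8.53290792e+01,  6.59656265e-04,
        8.72627534e+01, -4.89252857e+00]), 'qd': array([ 0.02331629, -0.00489346, -0.03393836, -0.01801722,  0.02937411,
        0.00163664]), 'joint_efforts': array([-1.54843110e-03, -5.69395351e+01, -5.00555027e+01, -2.14769066e-04,
        1.45431870e-02,  6.20740046e-07]), 'tool_pos': array([ 173.67694686, -573.73317076,  230.23832756]), 'tcp_rot': array([-1.79892737e+02, -9.84283448e-03,  1.68341304e+01]), 'ft_force': array([0.72976948, 0.15638611, 0.75820839]), 'wrist_torque': array([-0.02068553,  0.0175334 ,  0.01350124]), 'finger_gap': 85.28398366262213}
top [[429.8, 0.0, 319.5], [0.0, 429.8, 204.8], [0.0, 0.0, 1.0]] [-0.02304772  0.          0.          0.          0.        ] [[-0.006, -0.982, 0.19, 335.903], [-1.0, 0.005, -0.006, -15.451], [0.005, -0.19, -0.982, 1159.176], [0.0, 0.0, 0.0, 1.0]]
scene [[450.3, 0.0, 316.4], [0.0, 450.3, 206.4], [0.0, 0.0, 1.0]] [-0.08333202  0.          0.          0.          0.        ] [[0.295, 0.517, -0.803, 1661.602], [0.955, -0.145, 0.258, -385.658], [0.017, -0.844, -0.537, 835.748], [0.0, 0.0, 0.0, 1.0]]
```

View pics/top0.png

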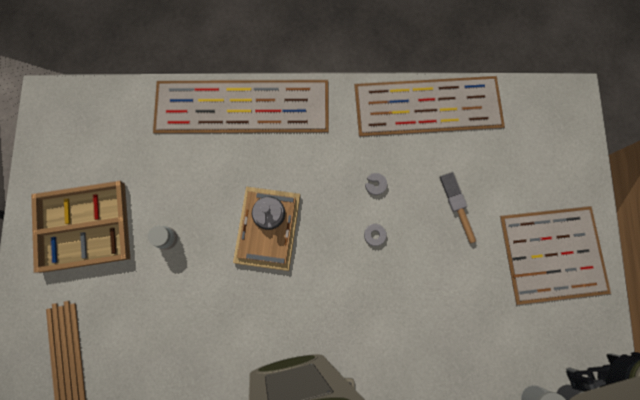

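View pics/scene0.png

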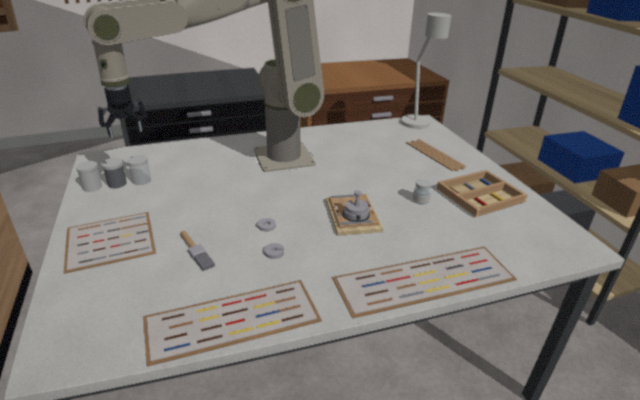

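```bash
cat > h.py <<'E'
import cv2,numpy as np
from bench import telemetry, snapshot, camera_params
def cloud(n,p=None,d=None,c=None):
    if c is None: c=camera_params(n)
    if d is None: p,d=snapshot(n)
    v,u=np.mgrid[0:400,0:640]
    q=cv2.undistortPoints(np.stack([u,v],-1).reshape(-1,1,2).astype(float),c["K"],c["D"]).reshape(400,640,2)
    E=c["extrinsics"]; r=np.dstack([q,np.ones((400,640))])@E[:3,:3].T
    return p,d,r,E[:3,3],r*d[...,None]+E[:3,3]
def onplane(r,t,uv,z):   # pixel(s) -> plane z
    uv=np.round(np.atleast_2d(uv)).astype(int); k=r[uv[:,1],uv[:,0]]
    return t+k*((z-t[2])/k[:,2])[:,None]
E
python3 - <<'E'
from h import *
a=np.load("top0.npz"); p,d,r,t,X=cloud("top",a["p"],a["d"])
for uv in [(376,184),(370,184),(384,180),(376,228),(267,212),(255,250),(455,200),(165,238),(330,300),(268,192),(290,200)]:
    print(uv,np.round(X[uv[1],uv[0]],1),onplane(r,t,uv,7)[0].round(1))
s=[cv2.resize(p[150:260,350:400],None,fx=5,fy=5,interpolation=2),cv2.resize(p[170:280,225:310],None,fx=5,fy=5,interpolation=2)]
cv2.imwrite("pics/c1.png",np.hstack(s)[:,:,::-1])
E
```

```text
(376, 184) [ 617.7 -179.2    1.8] [ 616.4 -178.5    7. ]
(370, 184) [ 615.3 -161.2   12.1] [ 616.5 -161.9    7. ]
(384, 180) [ 625.6 -199.6   15.6] [ 627.7 -201.     7. ]
(376, 228) [ 493.  -173.6   15.3] [ 494.1 -174.7    7. ]
(267, 212) [526.5 112.1  80.1] [539.4 120.7   7. ]
(255, 250) [434.5 147.9  28.6] [436.3 151.    7. ]
(455, 200) [ 568.1 -390.8   18.3] [ 570.4 -394.5    7. ]
(165, 238) [461.7 370.2  75. ] [469.6 394.4   7. ]
(330, 300) [304.3 -48.5   0.9] [304.4 -48.4   7. ]
(268, 192) [592.3 117.5  19.7] [595.2 118.9   7. ]
(290, 200) [566.6  56.5  35.5] [572.5  58.4   7. ]
```

View pics/c1.png

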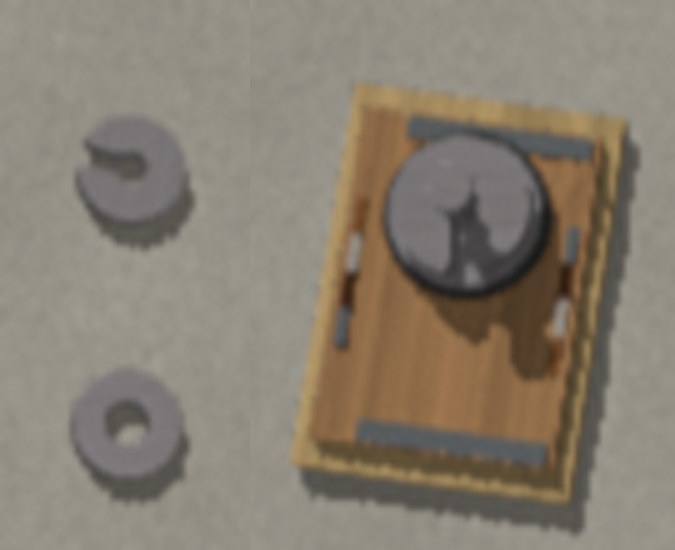

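```bash
python3 -m jog '[[[0.9,-0.42,0,0,0,0,1],[0.9,-0.42,0,0,0,0,1],[0.9,-0.42,0,0,0,0,1],[0.9,-0.42,0,0,0,0,1],[0.9,-0.42,0,0,0,0,1],[0.9,-0.42,0,0,0,0,1],[0.9,-0.42,0,0,0,0,1],[0.9,-0.42,0,0,0,0,1],[0.9,-0.42,0,0,0,0,1],[0.9,-0.42,0,0,0,0,1],[0.9,-0.42,0,0,0,0,1],[0.9,-0.42,0,0,0,0,1]]]' 40
python3 -m jog '[[[0,0,0,0,0,-0.025,1],[0,0,0,0,0,-0.025,1],[0,0,0,0,0,-0.025,1],[0,0,0,0,0,-0.025,1],[0,0,0,0,0,-0.025,1],[0,0,0,0,0,-0.025,1],[0,0,0,0,0,-0.025,1],[0,0,0,0,0,-0.025,1],[0,0,0,0,0,0,1],[0,0,0,0,0,0,1]]]'
python3 - <<'E'
from h import *
s=telemetry.sense(); c=camera_params("wrist"); p,d=snapshot("wrist")
from scipy.spatial.transform import Rotation as R
E=c["extrinsics"]; Rt=R.from_euler("xyz",s["tcp_rot"],degrees=True).as_matrix()
print(s["tool_pos"],s["tcp_rot"],s["time"],s["ft_force"]); print(np.round(Rt.T@(E[:3,3]-s["tool_pos"]),1),np.round(Rt.T@E[:3,:3],3).tolist(),c["K"][0,0])
np.savez("w1.npz",p=p,d=d,E=E); cv2.imwrite("pics/w1.png",p[:,:,::-1])
E
```

```text
time: 1.6
tool_pos: [618.5, -175.4, 230.7]
tcp_rot: [-180.0, 0.0, 16.8]
ft_force: [0.3, -0.1, 0.1]
finger_gap: 85.5
time: 2.85
tool_pos: [617.5, -176.7, 231.0]
tcp_rot: [-180.0, -0.0, 88.6]
ft_force: [-0.1, -0.0, 0.0]
finger_gap: 85.6
[ 617.50873985 -176.68754295  230.96388109] [-1.79968414e+02 -9.69328643e-03  8.86306928e+01] 2.85 [-0.1128107  -0.0161065   0.02433528]
[  82.8   -0.2 -142.2] [[-0.001, -0.948, -0.319], [1.0, -0.0, -0.001], [0.001, -0.319, 0.948]] 351.63406166116266
```

View pics/w1.png

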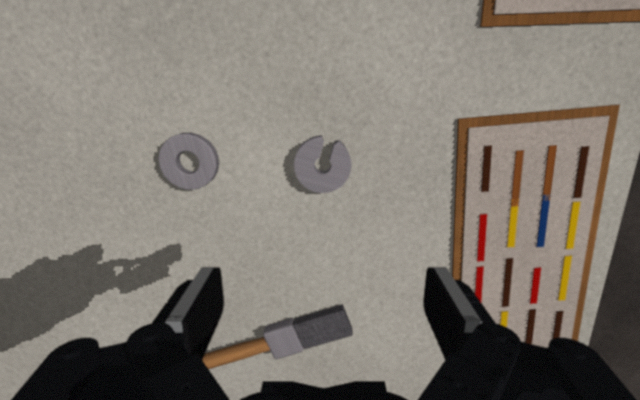

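```bash
cat >> h.py <<'E'
def disc(p,d,c,approx,zt=14,R=45):
    """top-face points near approx: circle centre and slot direction"""
    _,_,r,t,X=cloud("wrist",p,d,c)
    m=(np.abs(X[...,2]-zt)<3.5)&(np.hypot(X[...,0]-approx[0],X[...,1]-approx[1])<R)&(d>0)
    P=t+r*((zt-t[2])/r[...,2])[...,None]   # pixels onto top plane
    q=P[m][:,:2].astype(np.float32)
    (cc,rad)=cv2.minEnclosingCircle(q); cc=np.array(cc)
    # slot: directions without top pixels at r 14..26
    dd=P[...,:2]-cc; rr=np.hypot(dd[...,0],dd[...,1]); ring=(rr>13)&(rr<24)&~m
    v=(dd[ring]/rr[ring][:,None]).mean(0)
    return cc,rad,np.degrees(np.arctan2(v[1],v[0])),np.hypot(*v),m.sum(),np.median(X[...,2][m])
E
python3 - <<'E'
from h import *
a=np.load("w1.npz"); c=camera_params("wrist"); 
print(disc(a["p"],a["d"],c,(617,-178)))
print(disc(a["p"],a["d"],c,(494,-175)))
_,_,r,t,X=cloud("wrist",a["p"],a["d"],c)
for uv in [(300,165),(345,165),(320,185)]: print(X[uv[1],uv[0]].round(1))
# press pose from top cam: base corners/edges via top-face outline of base (z=18)
a=np.load("top0.npz"); p,d,r,t,X=cloud("top",a["p"],a["d"])
m=((X[...,2]>10)&(np.abs(X[...,0]-500)<160)&(np.abs(X[...,1]-115)<130)&(d>0)).astype(np.uint8)
n,l,s,ce=cv2.connectedComponentsWithStats(m); k=1+s[1:,4].argmax(); m=l==k; print(s[k])
q=X[m][:,:2].astype(np.float32); print("all",cv2.minAreaRect(q))
for lo,hi in[(22,34),(64,76)]:
    q=X[m&(X[...,2]>lo)&(X[...,2]<hi)][:,:2].astype(np.float32); print(lo,len(q),cv2.minAreaRect(q),cv2.minEnclosingCircle(q))
w=m&(X[...,2]>85); print(X[w].round(1).mean(0) if w.any() else 0, w.sum())
E
```

```text
(array([ 616.16998291, -177.39471436]), 30.191572189331055, np.float64(73.23948546743146), np.float64(0.9441255018482425), np.int64(2082), np.float64(13.589661127240845))
(array([ 476.55755615, -171.17912292]), 30.266361236572266, np.float64(17.994798728420587), np.float64(0.6744240124254948), np.int64(2049), np.float64(13.667070549631546))
[ 592.6 -177.1   14.1]
[ 639.7 -178.4   13.2]
[ 612.9 -199.1   14.8]
[ 233  186   67   85 4343]
all ((496.6444091796875, 120.12046813964844), (150.62570190429688, 210.45729064941406), 82.0110092163086)
22 2411 ((494.4820556640625, 119.13831329345703), (145.5419921875, 199.46157836914062), 81.72705078125) ((500.80810546875, 116.43287658691406), 115.10154724121094)
64 459 ((534.3042602539062, 114.97972106933594), (68.51904296875, 70.09215545654297), 0.3398083746433258) ((533.4752807617188, 114.78955841064453), 35.95614242553711)
[533.00135135 114.37702703 114.67567568] 74
```

```bash
python3 -m jog '[[[-0.02,-0.02,0,0,0,0.0214,1],[-0.02,0,0,0,0,0.0214,1],[0,0,0.8,0,0,0,1],[0,0,0.8,0,0,0,1],[0,0,0.8,0,0,0,1],[0,0,0.8,0,0,0,1],[0,0,0.6,0,0,0,1],[0,0,0.4,0,0,0,1],[0,0,0.2,0,0,0,1],[0,0,0.1,0,0,0,1],[0,0,0,0,0,0,1],[0,0,0,0,0,0,1]]]' 40
python3 - <<'E'
from h import *
s=telemetry.sense(); print(s["tool_pos"],s["tcp_rot"],s["ft_force"]); p,d=snapshot("wrist"); cv2.imwrite("pics/w2.png",p[:,:,::-1])
E
```

```text
time: 4.4
tool_pos: [617.3, -179.0, 7.5]
tcp_rot: [179.9, 0.0, 73.4]
ft_force: [0.9, 0.6, -1.1]
finger_gap: 85.6
[ 617.34031426 -179.02410392    7.53408486] [1.79892352e+02 9.53110682e-03 7.34190746e+01] [ 0.86594498  0.63976248 -1.06554509]
```

View pics/w2.png

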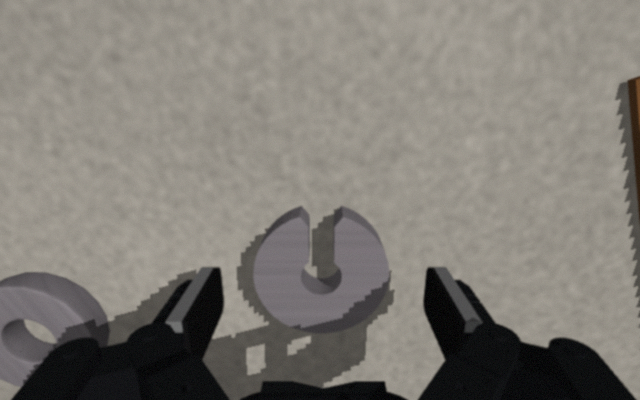

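```bash
python3 -m jog '[[[0.024,-0.03,0.08,0,0,0,1],[0,0,0.06,0,0,0,1],[0,0,0,0,0,0,1],[0,0,0,0,0,0,0.6],[0,0,0,0,0,0,0.4],[0,0,0,0,0,0,0.4],[0,0,0,0,0,0,0.4],[0,0,0,0,0,0,0.4],[0,0,0,0,0,0,0.4]]]' 60
python3 -m jog '[[[0,0,-0.2,0,0,0,0.4],[0,0,-0.4,0,0,0,0.4],[0,0,-0.8,0,0,0,0.4],[0,0,-0.8,0,0,0,0.4],[0,0,-0.8,0,0,0,0.4],[0,0,-0.2,0,0,0,0.4],[0,0,0,0,0,0,0.4],[0,0,0,0,0,0,0.4]]]' 
python3 - <<'E'
from h import *
c=camera_params("wrist"); s=telemetry.sense(); print(s["tool_pos"],s["tcp_rot"],s["ft_force"],s["finger_gap"]); p,d=snapshot("wrist"); cv2.imwrite("pics/w3.png",p[:,:,::-1]);np.savez("w3.npz",p=p,d=d)
E
```

```text
time: 5.58
tool_pos: [616.0, -177.4, 0.0]
tcp_rot: [179.9, 0.0, 73.4]
ft_force: [-0.7, -0.3, 6.0]
finger_gap: 56.6
time: 6.58
tool_pos: [614.1, -176.6, 156.8]
tcp_rot: [-179.8, -0.0, 73.4]
ft_force: [0.5, 0.2, -2.1]
finger_gap: 56.7
[ 614.06190473 -176.64880305  156.77654015] [-1.79785115e+02 -1.34195725e-02  7.34228940e+01] [ 0.50397969  0.23902951 -2.07559755] 56.693212602747586
```

View pics/w3.png

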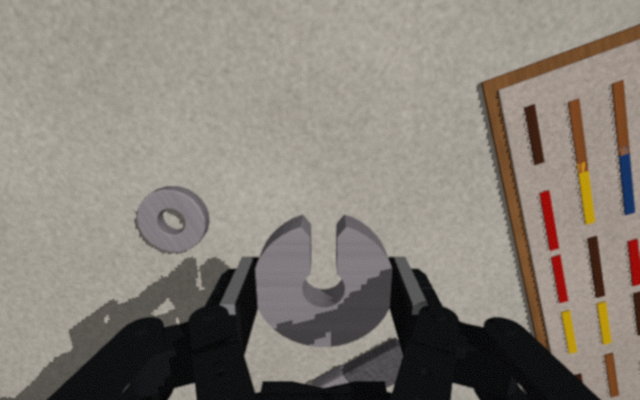

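```bash
cat >> h.py <<'E'
from scipy.spatial.transform import Rotation as Rn
def held(p,d,s):
    """held disc in tool frame: centre xy, slot dir (deg), top plane"""
    _,_,r,t,X=cloud("wrist",p,d)
    Rt=Rn.from_euler("xyz",s["tcp_rot"],degrees=True).as_matrix(); Y=(X-s["tool_pos"])@Rt
    m=(np.hypot(Y[...,0],Y[...,1])<34)&(np.abs(Y[...,2]+13)<9)&(d>0)&(np.abs(Y[...,1])<28.5)
    A=Y[m]
    for _ in range(4):
        k=np.linalg.lstsq(np.c_[A[:,:2],np.ones(len(A))],A[:,2],rcond=None)[0]
        e=Y[...,2]-(Y[...,:2]@k[:2]+k[2]); A=Y[m&(np.abs(e)<2)]
    m&=np.abs(e)<2.5
    B=Y[m]; x,y=B[:,0],B[:,1]
    # rear rim: farthest along -x etc.
    q=B[:,:2].astype(np.float32); cc,rad=cv2.minEnclosingCircle(q)
    dd=Y[...,:2]-np.array(cc); rr=np.hypot(dd[...,0],dd[...,1])
    slot=(dd[...,0]>12)&(dd[...,0]<24)&(np.abs(dd[...,1])<12)&m
    L=[];
    for x0 in range(12,24,2):
        b=slot&(dd[...,0]>=x0)&(dd[...,0]<x0+2); yy=Y[b][:,1]
        lo=yy[yy<cc[1]].max(); hi=yy[yy>cc[1]].min(); L.append((x0+1,(lo+hi)/2,hi-lo))
    L=np.array(L); f=np.polyfit(L[:,0],L[:,1],1)
    return dict(c=np.round(cc,2),rad=rad,top_z=k[2],tilt_deg=np.degrees(k[:2]),slot_y0=f[1],slot_dir=np.degrees(np.arctan(f[0])),w=L[:,2].round(1))
E
python3 - <<'E'
from h import *
a=np.load("w3.npz"); print(held(a["p"],a["d"],telemetry.sense()))
E
```

```text
{'c': array([-0.92,  0.18]), 'rad': 30.750652313232422, 'top_z': np.float64(-13.512984529131925), 'tilt_deg': array([0.00558473, 0.01734903]), 'slot_y0': np.float64(-0.29932960456615854), 'slot_dir': np.float64(-0.2764967628449195), 'w': array([11. , 11. , 11. , 11. , 11. , 10.9])}
```

```bash
python3 -m jog '[[[0.4,-0.13,0,0,0,0,0.4],[0.7,-0.22,0,0,0,0,0.4],[0.7,-0.22,0,0,0,0,0.4],[0.7,-0.22,0,0,0,0,0.4],[0.7,-0.22,0,0,0,0,0.4],[0.7,-0.22,0,0,0,0,0.4],[0.7,-0.22,0,0,0,0,0.4],[0.5,-0.16,0,0,0,0,0.4],[0.25,-0.12,0,0,0,0,0.4]]]'
python3 -m jog '[[[0,0,0,0,0,-0.025,0.4],[0,0,0,0,0,-0.025,0.4],[0,0,0,0,0,-0.025,0.4],[0,0,0,0,0,-0.025,0.4],[0,0,0,0,0,-0.025,0.4],[0,0,0,0,0,-0.025,0.4],[0,0,0,0,0,-0.025,0.4],[0,0,0,0,0,-0.025,0.4],[0,0,0,0,0,-0.025,0.4],[0,0,0,0,0,-0.025,0.4],[0,0,0,0,0,-0.024,0.4],[0,0,0,0,0,0,0.4]]]'
python3 -m jog '[[[0,0,0,0,0,0,0.4],[0,0,0,0,0,0,0.4]]]'
python3 - <<'E'
from h import *
s=telemetry.sense(); print(s["tool_pos"],s["tcp_rot"],s["ft_force"],s["joint_pos"].round(1)); c=camera_params("wrist"); p,d=snapshot("wrist"); cv2.imwrite("pics/w4.png",p[:,:,::-1]);np.savez("w4.npz",p=p,d=d)
print(held(p,d,s))
_,_,r,t,X=cloud("wrist",p,d,c)
near=(np.hypot(X[...,0]-533,X[...,1]-115)<60)&(d>0)
for lo,hi in [(64,72),(112,120)]:
    m=near&(X[...,2]>lo)&(X[...,2]<hi); q=X[m]; print(lo,len(q),cv2.minEnclosingCircle(q[:,:2].astype(np.float32)) if len(q)>5 else 0,np.median(q[:,2]) if len(q) else 0)
E
```

```text
time: 7.75
tool_pos: [607.8, 106.2, 158.3]
tcp_rot: [-179.9, 0.0, 73.5]
ft_force: [0.3, -0.5, -1.7]
finger_gap: 56.8
time: 9.25
tool_pos: [608.3, 103.8, 158.7]
tcp_rot: [-180.0, -0.1, 172.0]
ft_force: [1.0, -0.2, -2.1]
finger_gap: 56.5
time: 9.5
tool_pos: [608.7, 103.9, 159.2]
tcp_rot: [-180.0, -0.0, 171.9]
ft_force: [-0.0, 0.6, -2.9]
finger_gap: 56.7
[608.67230291 103.92539067 159.15533166] [-1.79995329e+02 -1.49127238e-02  1.71949909e+02] [-0.01664397  0.60413397 -2.87229165] [  4.9  12.6  87.2  -0.   80.3 -77. ]
{'c': array([-1.24, -0.17]), 'rad': 31.05934715270996, 'top_z': np.float64(-13.533536815355138), 'tilt_deg': array([0.03650108, 0.02484008]), 'slot_y0': np.float64(0.799962935499406), 'slot_dir': np.float64(-0.8132978248549149), 'w': array([11.1, 11. , 11. , 10.9, 10.9, 11.3])}
64 8038 ((531.495849609375, 114.00342559814453), 36.08591079711914) 67.62659296765972
112 1748 ((531.5079956054688, 114.07002258300781), 11.90095043182373) 115.61090285298401
```

View pics/w4.png

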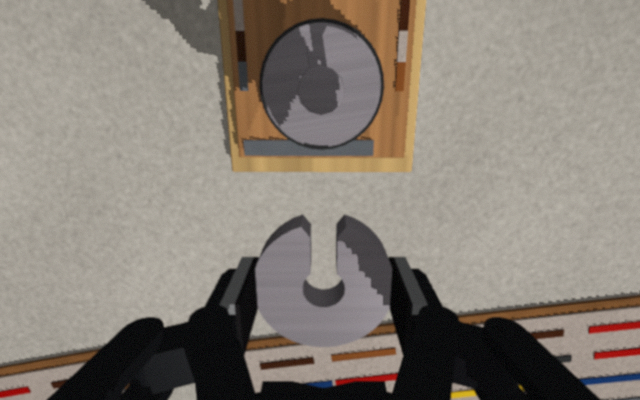

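```bash
python3 -m jog '[[[0,-0.02,0.3,0,0,0,0.4],[0,0,0.5,0,0,0,0.4],[0,0,0.4,0,0,0,0.4],[0,0,0.2,0,0,0,0.4],[0,0,0.08,0,0,0,0.4],[0.2,0,0,0,0,0,0.4],[0.3,0,0,0,0,0,0.4],[0.2,0,0,0,0,0,0.4],[0,0,0,0,0,0,0.4],[0,0,0,0,0,0,0.4],[0,0,0,0,0,0,0.4]]]'
python3 - <<'E'
from h import *
s=telemetry.sense(); print(s["tool_pos"],s["tcp_rot"],s["ft_force"]); c=camera_params("wrist"); p,d=snapshot("wrist"); cv2.imwrite("pics/w5.png",p[:,:,::-1]);np.savez("w5.npz",p=p,d=d)
try: print(held(p,d,s))
except Exception as e: print(e)
_,_,r,t,X=cloud("wrist",p,d,c)
near=(np.hypot(X[...,0]-533,X[...,1]-115)<60)&(d>0)
m=near&(X[...,2]>112)&(X[...,2]<120); q=X[m]; cc=cv2.minEnclosingCircle(q[:,:2].astype(np.float32)); print(len(q),cc)
yaw=np.radians(s["tcp_rot"][2]); e=np.array(cc[0])-s["tool_pos"][:2]; print("stem in tool", e@[np.cos(yaw),np.sin(yaw)], e@[np.sin(yaw),-np.cos(yaw)])
E
```

```text
time: 10.92
tool_pos: [574.5, 107.7, 85.5]
tcp_rot: [180.0, 0.0, 172.1]
ft_force: [1.0, 0.4, -2.6]
finger_gap: 56.7
[574.4567756  107.73527389  85.5399273 ] [1.79993715e+02 3.29671020e-02 1.72056113e+02] [ 1.00372854  0.40822647 -2.56973536]
{'c': array([-0.77, -0.08]), 'rad': 30.983186721801758, 'top_z': np.float64(-13.334760961222997), 'tilt_deg': array([-0.04299824,  0.04126661]), 'slot_y0': np.float64(0.7283042297757015), 'slot_dir': np.float64(-0.7200885610975897), 'w': array([11. , 11. , 11. , 11. , 10.9, 11.3])}
4989 ((561.6553344726562, 109.89995574951172), 42.626827239990234)
stem in tool 12.977763114598648 0.3747090733546894
```

View pics/w5.png

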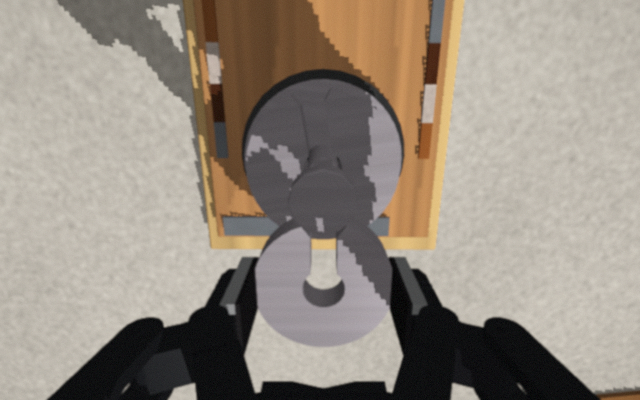

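```bash
python3 -m jog '[[[0.1,0,0,0,0,0,0.4],[0.06,0,0,0,0,0,0.4],[0.06,0,0,0,0,0,0.4],[0.06,0,0,0,0,0,0.4],[0.06,0,0,0,0,0,0.4],[0,0,0,0,0,0,0.4]]]'
python3 -m jog '[[[0.04,0,0,0,0,0,0.4],[0.04,0,0,0,0,0,0.4],[0.04,0,0,0,0,0,0.4],[0.04,0,0,0,0,0,0.4],[0,0,0,0,0,0,0.4]]]'
```

```text
time: 11.72
tool_pos: [557.0, 110.2, 85.3]
tcp_rot: [180.0, -0.0, 172.1]
ft_force: [0.0, 0.3, -2.1]
finger_gap: 56.9
time: 12.35
tool_pos: [549.1, 111.3, 85.3]
tcp_rot: [-180.0, -0.0, 172.1]
ft_force: [-0.3, 0.3, -1.7]
finger_gap: 56.4
```

```bash
python3 -m jog '[[[0.05,0,0,0,0,0,0.4],[0.05,0,0,0,0,0,0.4],[0.05,0,0,0,0,0,0.4],[0.05,0,0,0,0,0,0.4],[0.05,0,0,0,0,0,0.4],[0,0,0,0,0,0,0.4]]]'
python3 -m jog '[[[0.04,0,0,0,0,0,0.4],[0.04,0,0,0,0,0,0.4],[0.04,0,0,0,0,0,0.4],[0,0,0,0,0,0,0.4],[0,0,0,0,0,0,0.4]]]'
python3 - <<'E'
from h import *
s=telemetry.sense(); print(s["tool_pos"],s["tcp_rot"],s["ft_force"],s["wrist_torque"]); p,d=snapshot("wrist"); cv2.imwrite("pics/w6.png",cv2.resize(p[120:380,180:460],None,fx=2.5,fy=2.2)[:,:,::-1])
try: print(held(p,d,s))
except Exception as e: print(e)
_,_,r,t,X=cloud("wrist",p,d)
near=(np.hypot(X[...,0]-531.5,X[...,1]-114)<20)&(X[...,2]>111)&(X[...,2]<120); print(cv2.minEnclosingCircle(X[near][:,:2].astype(np.float32)))
E
```

```text
time: 13.1
tool_pos: [536.7, 113.0, 85.3]
tcp_rot: [180.0, -0.0, 172.1]
ft_force: [-0.3, -0.2, -2.0]
finger_gap: 57.0
time: 13.72
tool_pos: [531.0, 113.8, 85.3]
tcp_rot: [180.0, 0.0, 172.1]
ft_force: [-0.1, 0.7, -2.0]
finger_gap: 56.6
[530.95273751 113.82084174  85.32615577] [1.79998619e+02 5.37815086e-03 1.72066311e+02] [-0.10421455  0.73381896 -1.99208838] [-0.01069945  0.04128474  0.06129776]
{'c': array([-0.94, -0.26]), 'rad': 31.001169204711914, 'top_z': np.float64(-13.512362102842534), 'tilt_deg': array([-0.00901065, -0.01784003]), 'slot_y0': np.float64(0.5892304458007701), 'slot_dir': np.float64(-0.14709837813607407), 'w': array([11.1, 11. , 11. , 10.9, 10.9, 10.9])}
((531.282470703125, 113.81732177734375), 12.362672805786133)
```

View pics/w6.png

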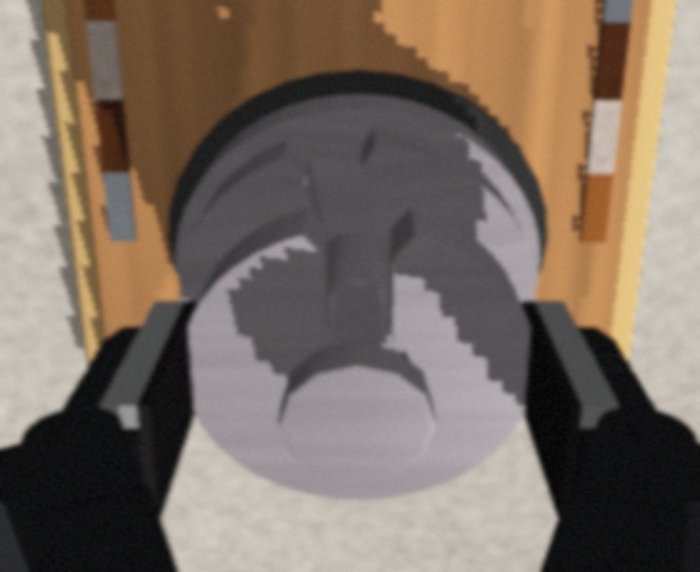

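```bash
python3 -m jog '[[[0.008,0,0.04,0,0,0,0.4],[0,0,0.04,0,0,0,0.4],[0,0,0.04,0,0,0,0.4],[0,0,0.03,0,0,0,0.4],[0,0,0.03,0,0,0,0.4],[0,0,0.02,0,0,0,0.4],[0,0,0,0,0,0,0.4]]]'
python3 -m jog '[[[0,0,0.02,0,0,0,0.4],[0,0,0.02,0,0,0,0.4],[0,0,0.02,0,0,0,0.4],[0,0,0,0,0,0,0.4]]]'
```

```text
time: 14.65
tool_pos: [530.4, 113.8, 75.2]
tcp_rot: [-180.0, -0.0, 172.1]
ft_force: [0.4, 0.4, -2.6]
finger_gap: 56.5
time: 15.15
tool_pos: [530.4, 113.9, 72.2]
tcp_rot: [-180.0, -0.0, 172.1]
ft_force: [-0.5, -0.8, -1.9]
finger_gap: 56.4
```

```bash
python3 -m jog '[[[0,0,0.02,0,0,0,0.4],[0,0,0.02,0,0,0,0.4],[0,0,0.01,0,0,0,0.4],[0,0,0,0,0,0,0.4]]]'
python3 -m jog '[[[0,0,0.008,0,0,0,0.4],[0,0,0,0,0,0,0.4]]]'
python3 -m jog '[[[0,0,0.006,0,0,0,0.4],[0,0,0,0,0,0,0.4]]]'
```

```text
time: 15.65
tool_pos: [530.5, 113.9, 69.7]
tcp_rot: [-180.0, -0.0, 172.1]
ft_force: [0.5, 0.1, -2.0]
finger_gap: 56.6
time: 15.9
tool_pos: [530.5, 113.9, 69.4]
tcp_rot: [180.0, -0.0, 172.1]
ft_force: [-0.3, -0.1, -1.4]
finger_gap: 56.5
time: 16.15
tool_pos: [530.5, 113.9, 69.1]
tcp_rot: [-180.0, -0.0, 172.1]
ft_force: [0.4, -0.6, -2.1]
finger_gap: 56.9
```

```bash
python3 -m jog '[[[0,0.003,0,0,0,0.015,0.4],[0,0.003,0,0,0,0.02,0.4],[0,0.003,0,0,0,0.02,0.4],[0,0.003,0,0,0,0.02,0.4],[0,0.003,0,0,0,0.02,0.4],[0,0,0,0,0,0,0.4]]]'
python3 -m jog '[[[0,0.003,0,0,0,0.02,0.4],[0,0.003,0,0,0,0.02,0.4],[0,0.003,0,0,0,0.02,0.4],[0,0,0,0,0,0,0.4]]]'
python3 -m jog '[[[0,0.003,0,0,0,0.02,0.4],[0,0.003,0,0,0,0.02,0.4],[0,0.003,0,0,0,0.02,0.4],[0,0.003,0,0,0,0.02,0.4],[0,0.003,0,0,0,0.015,0.4],[0,0,0,0,0,0,0.4],[0,0,0,0,0,0,0.4]]]'
```

```text
time: 16.9
tool_pos: [530.8, 114.6, 69.1]
tcp_rot: [180.0, 0.0, 137.9]
ft_force: [0.2, 0.2, -1.2]
finger_gap: 56.8
time: 17.4
tool_pos: [531.1, 114.8, 69.1]
tcp_rot: [180.0, -0.0, 116.5]
ft_force: [0.8, 0.6, -1.8]
finger_gap: 56.8
time: 18.27
tool_pos: [531.8, 115.0, 69.1]
tcp_rot: [-180.0, 0.0, 82.3]
ft_force: [-0.0, -0.7, -1.6]
finger_gap: 56.5
```

Turned with no contact force. Lower the last bit by feel.

```bash
python3 -m jog '[[[0,0,0.006,0,0,0,0.4],[0,0,0.006,0,0,0,0.4],[0,0,0,0,0,0,0.4]]]'
python3 -m jog '[[[0,0,0.006,0,0,0,0.4],[0,0,0,0,0,0,0.4]]]'
python3 -m jog '[[[0,0,0.006,0,0,0,0.4],[0,0,0,0,0,0,0.4]]]'
```

```text
time: 18.65
tool_pos: [531.8, 115.0, 68.4]
tcp_rot: [-180.0, 0.0, 82.1]
ft_force: [0.2, -0.4, -2.5]
finger_gap: 56.4
time: 18.9
tool_pos: [531.8, 115.0, 68.2]
tcp_rot: [180.0, -0.0, 82.1]
ft_force: [-0.3, -1.0, -2.8]
finger_gap: 56.9
time: 19.15
tool_pos: [531.9, 115.0, 68.0]
tcp_rot: [180.0, -0.0, 82.1]
ft_force: [-0.4, -0.4, -2.0]
finger_gap: 56.4
```

```bash
python3 -m jog '[[[0,0,0.005,0,0,0,0.4],[0,0,0,0,0,0,0.4]]]'
python3 -m jog '[[[0,0,0.005,0,0,0,0.4],[0,0,0,0,0,0,0.4]]]'
python3 - <<'E'
from h import *
s=telemetry.sense(); p,d=snapshot("wrist"); 
try: print(held(p,d,s))
except Exception as e: print(e)
_,_,r,t,X=cloud("wrist",p,d)
m=np.hypot(X[...,0]-531.5,X[...,1]-114)<36
print(np.histogram(X[...,2][m],bins=np.arange(64,120,2)))
E
```

```text
time: 19.4
tool_pos: [531.9, 115.0, 68.0]
tcp_rot: [180.0, -0.0, 82.1]
ft_force: [-2.4, -0.1, 2.9]
finger_gap: 56.3
time: 19.65
tool_pos: [531.9, 115.0, 68.0]
tcp_rot: [180.0, -0.0, 82.1]
ft_force: [-4.5, -0.5, 6.8]
finger_gap: 56.6
{'c': array([-0.85,  0.11]), 'rad': 31.16199493408203, 'top_z': np.float64(-13.576425579337595), 'tilt_deg': array([0.01633902, 0.04369795]), 'slot_y0': np.float64(-0.057408440075220175), 'slot_dir': np.float64(-1.1340419089075442), 'w': array([11.1, 11. , 11.1, 11. , 11.2, 11.2])}
(array([ 161, 2796, 1115,  255,  265,  387,  372,  375, 7103, 2069,  255,
        260,  283,  270,  296,  319,  311,  234,  234,  259,  257,  303,
        906,  454,  324, 2687,  854]), array([ 64,  66,  68,  70,  72,  74,  76,  78,  80,  82,  84,  86,  88,
        90,  92,  94,  96,  98, 100, 102, 104, 106, 108, 110, 112, 114,
       116, 118]))
```

```bash
python3 -m jog '[[[0,0,-0.004,0,0,0,0.4],[0,0,0,0,0,0,0.7],[0,0,0,0,0,0,0.8],[0,0,0,0,0,0,0.9],[0,0,0,0,0,0,1],[0,0,0,0,0,0,1],[0,0,0,0,0,0,1]]]'
python3 -m jog '[[[0,0,-0.1,0,0,0,1],[0,0,-0.3,0,0,0,1],[0,0,-0.6,0,0,0,1],[0,0,-0.6,0,0,0,1],[0,0,-0.4,0,0,0,1],[0,0,0,0,0,0,1],[0,0,0,0,0,0,1]]]'
python3 - <<'E'
from h import *
c=camera_params("wrist"); p,d=snapshot("wrist"); cv2.imwrite("pics/w7.png",p[:,:,::-1])
print(disc(p,d,c,(531.5,114),82,34))
_,_,r,t,X=cloud("wrist",p,d,c); m=(np.abs(X[...,2]-82)<3)&(np.hypot(X[...,0]-531.5,X[...,1]-114)<31); A=X[m]
k=np.linalg.lstsq(np.c_[A[:,:2]-[531.5,114],np.ones(len(A))],A[:,2],rcond=None)[0]; print(k)
E
```

```text
time: 20.58
tool_pos: [531.8, 115.0, 67.6]
tcp_rot: [-180.0, -0.0, 82.1]
ft_force: [-0.6, -0.0, 0.8]
finger_gap: 85.1
time: 21.45
tool_pos: [531.3, 114.9, 166.6]
tcp_rot: [-179.9, 0.0, 82.1]
ft_force: [0.7, -1.0, 0.4]
finger_gap: 85.9
(array([531.57318115, 114.93641663]), 30.173025131225586, np.float64(-95.84387903128771), np.float64(0.3201886943231583), np.int64(3686), np.float64(81.56460554257676))
[-1.49273977e-03  1.18541961e-04  8.15550144e+01]
```

View pics/w7.png

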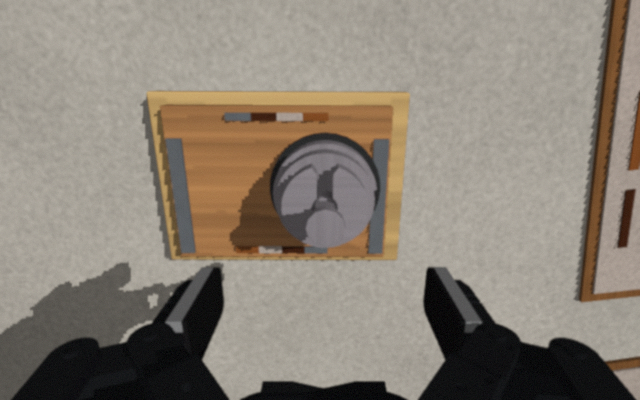

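```bash
python3 -c "
from bench import job; print(job.hand_in())"
```

```text
the job is handed in; nothing more can be done
None
```

The loose weight is on the stem, lying on the two weights already there, with its slot a quarter turn from theirs. I let go of it and handed the job in at about 21.5 s.

**What I did:** I gripped the weight across its sides and slid it in sideways from the press's +x side, under the head. I lowered it over the round part and turned it 90° about half a millimetre above the upper weight. Then I felt it down with about 9 N, opened the fingers and lifted clear.

**Last checks:**
- **Seating:** the top of the weight measures 81.6 mm (82 expected), tilted about 0.1°. Its centre is about 1 mm from the stem axis I measured.
- **Slot direction:** the last picture shows the slot crosswise, and the tool yaw at release was 82.1°, with the press at about -8°. My automatic slot-direction figure after release (-96°) disagreed, but it was a weak reading because the stem head hides part of the slot. I went by the picture and the tool yaw.
- **Force:** I felt no contact during insertion or turning, only at the final seating. I read force at the end of each move, not during it.
- **Position along the press:** the stem stands about 35–37 mm from the press centre. The two cameras differed by about 2 mm, and both put the weight within the 42 mm limit.
- **Bystanders:** I kept the arm well clear of the ring, jar and brush, but did not measure them again at the end.

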